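# Tap the gummed-up slurry tray out of the glass grinder

### The job

The blue slurry tray under the glass grinder is stuck in its gummed seals: walk it out with light taps of the round mallet on the end wall at the tray's tail, near corner and far corner in turn, keeping your fingers off the tray until it has come loose, and stand the mallet back on its round rubber pad. Then pull the tray by its black handle until it is wholly clear of the grinder, let go of it on the bench, take it again by the baffle across its middle, and set it, kept level, squarely on the draining rack with its length along the rack's. Leave everything else where it is.

Things in the scene. Friction and masses are not known exactly. Their poses are not given: they have to be found in the camera images.
- grinder: Wet glass grinder, fixed: grey housing 240 (its x) x 145 (its y) x 104 mm high, white work grid on top (at 109 mm), bit and sponge on the grid's far half up to 140 mm. Origin: centre of its footprint, on the bench. Its +x points roughly away from the robot ('far'). The tray lies in a tunnel, 115 mm wide and 56 mm high, right through it along its y, and slides out towards its +y.
- tray: Blue open slurry tray, 200 long (its y) x 104 wide (x; 110 over caked side rails) x 48 mm high, floor and end walls 5 mm, 0.35 to 0.57 kg, lying on the bench in the tunnel. Origin: centre of its underside; +y is the handle end. Starts with its origin 10 to 17 mm behind the grinder's (along the grinder's y). Once loose it slides on the bench at 2 to 4 N.
- tray_handle (a point): Grip point on the tray's black D-shaped pull handle: an upright loop of 10 mm round bar in the tray's middle plane, standing 48 mm out from its front wall, from 7 to 47 mm above the tray's underside; this point lies 136 mm from the tray's origin along +y and 30 mm above its underside. Pinch it from above across the tray's x.
- tray_baffle (a point): Middle of the top edge of the tray's baffle, a 12 mm thick cross wall (thickness along the tray's y, running the whole width) at the tray's centre of mass, top 48 mm above the underside, 43 mm deep to the tray floor. Pinch it from above along the tray's y.
- tail_near (a point): Near (tray -x) end of the tray's flat, 48 mm high tail end wall: on its outer face, 40 mm up, at tray x = -52, y = -100 mm. Pushed near this end, that side alone slides forward at about 13 to 20 N, the tray pivoting about the other seal up to some 2 degrees each way; then the rails meet the tunnel walls and it goes stiff: go to the other end. Over 35 N is too hard.
- tail_far (a point): Far (tray +x) end of the tray's tail end wall: outer face, 40 mm up, at tray x = +52, y = -100 mm. Behaves like the near end. The tail sticks out about 42 mm behind the grinder's -y face at the start.
- mallet: Round mallet standing on its head on the pad, handle up: white head 64 mm high, its striking belt 60 mm in diameter from 20 to 54 mm above the underside (54 mm diameter above and below); wooden handle 26 mm in diameter, from 64 to 137 mm. 0.35 kg. Origin: centre of its underside, z up the handle.
- mallet_grip (a point): Point on the mallet's handle axis, 92 mm above its underside.
- pad: Round black rubber pad, 110 mm in diameter, 4 mm thick, fixed to the bench: the mallet's place. Origin: centre of its underside.
- rack: Wire draining rack, fixed, 270 (its x, the long way) x 150 mm, flat slatted top 40 mm above the bench. Origin: centre of its footprint on the bench.
- rack_top (a point): Centre of the rack's top, 40 mm above the bench.
- blue_glass: Bystander: blue eight-sided glass piece 64 mm across, 5 mm thick, lying on the grinder's grid.
- pliers: Bystander: running pliers with red handles, 150 mm, on the bench.
- glass_cutter: Bystander: brass glass cutter, 150 mm.
- foil_roll: Bystander: roll of copper foil, 72 mm.
- flux_bottle: Bystander: white bottle 115 mm high.
- brush: Bystander: bench brush, 170 mm.
- tunnel_mouth (a point): Middle of the tunnel mouth where the tray comes out: grinder y = +72.5 mm, at bench height. The tray is wholly clear of the grinder once its origin is 100 mm or more past this point along the grinder's y.
- seals (a point): Midpoint between two rubber seals that grip the tray's side rails, just inside the tunnel's tail end (grinder y = -60 mm, 25 mm high), each holding its side with about 11 N (10 to 12 N). The tray is out of the seals once its origin is 4 mm ahead of the grinder's (along the grinder's y); until 1 mm ahead it counts as stuck: no fingers on it.

How it is judged:
On the way, in this order (a step that is already met when the one before it is completed fails the run):
1. the mallet taps the tray's tail wall on its near half (contact force between mallet and tray above 3 N and x of mallet in the frame of tray below -0.015 m).
2. then on its far half (contact force between mallet and tray above 3 N and x of mallet in the frame of tray above 0.015 m).
3. then on the near half again (all of step 1).
4. until the tray is out of its seals (its origin more than 4 mm ahead of the grinder's) (y of tray in the frame of grinder above 0.004 m), for 0.1 s.
5. the tray has been pulled wholly clear of the grinder (origin more than 172 mm ahead of the grinder's) and let go, flat on the bench (y of tray in the frame of grinder above 0.172 m and height (world z) of tray below 0.004 m and angle between tray's own z axis and vertical below 0.05 rad and contact force between the fingers and tray below 0.1 N and linear speed of tray below 0.02 m/s), for 0.1 s.
At the end, for the whole second after the job is handed in: The tray stands at rest on the draining rack, level, its centre within 25 mm of the rack's centre and its length within 11 degrees of the rack's; the mallet stands upright on its pad, its centre within 30 mm of the pad's (horizontal distance between tray and rack_top below 0.025 m and angle between the y axis of tray and the x axis of rack, either way round below 0.2 rad and height (world z) of tray between 0.036 and 0.044 m and angle between tray's own z axis and vertical below 0.05 rad and linear speed of each of tray, mallet below 0.02 m/s and horizontal distance between mallet and pad below 0.03 m and angle between mallet's own z axis and vertical below 0.08 rad and height (world z) of mallet below 0.008 m); the robot touches nothing.
It fails at once if the mallet strikes or presses the tray with more than 35 N (contact force between mallet and tray above 35 N).
It fails at once if the fingers touch the tray while it is still stuck in its seals (origin less than 1 mm ahead of the grinder's) (y of tray in the frame of grinder below 0.001 m and contact force between the fingers and tray above 0.5 N).
It fails at once if the tray tips by more than 20 degrees (angle between tray's own z axis and vertical above 0.35 rad).
It fails at once if a bystander is moved by more than 30 mm (distance of any of blue_glass, pliers, glass_cutter, foil_roll, flux_bottle, brush from where it was at the start of the episode above 0.03 m).
It also fails if it takes over 72 s, if anything falls off the work surface, if the arm or the gripper's body presses on something with over 40 N, if the wrist force passes 120 N, or if a joint passes its speed limit or range.

### The arm

A 7-joint arm with a two-finger parallel gripper is mounted at the origin on the work surface. World frame = base frame: x ahead of the robot, y to its left, z up, the work surface at z = 0. Lengths are in m, angles in rad, forces in N, time in s.
With the tool pointing down it reaches from about 0.425 to 0.925 m from the base axis. Payload 6.8 kg.
Tool frame: the origin (TCP) lies on the front face of the gripper's body, between the roots of the fingers; the fingertips stand 73 mm ahead of it and the grasp point (between the pads) lies 54 mm ahead of it (env.nose_length is the distance from the TCP to the fingertips, in m); z points along the fingers, y is the line along which they close (so a half turn about z gives the same grasp; the last joint's range is limited). The gripper opens to 85 mm and grips with 20 to 120 N. Pads are 22 mm wide; open, the fingers measure 114 mm over their backs; the gripper's body (76 mm by 85 mm) begins 54 mm behind the grasp point. The pads swing forward as they close: fully open they stand 13 mm farther back than shut.
Start: joints at [-1.27, 0.477, 0.022, 1.555, -0.011, 1.109, -0.083], TCP at [0.268, 0.619, 0.304] pointing down, gripper open.
Joint ranges: [-2.96, 2.96], [-0.34, 2.1], [-1.41, 1.46], [0.24, 2.44], [-1.37, 4.51], [0.17, 1.92], [-2.96, 2.96]. Speed limits (rad/s): [2.39, 2.39, 3.14, 3.14, 3.14, 3.14, 3.14].

### API

Orientations are given as a unit quaternion [w, x, y, z].
In Python, from cell import env, kin, camera, calibration, job gives the robot as it stands. The module is installed in compiled form; this text tells all that it offers. Calls block until the motion is done:
- env.reach(position, orientation): joint-space move of the TCP to a pose.
- env.movel(position, velocity=0.15, rot=None, stop_force=None): straight line of the TCP; rot=None keeps the orientation; velocity is the mean speed in m/s. With stop_force (N) it stops when the force on the tool has changed by that much, and returns True; else False.
- env.goto_joints(angles): joint-space move.
- env.grip(opening, f_grip=None): finger opening in m; f_grip is the grip in N (None keeps the last); returns when the fingers have stopped.
- env.dwell(seconds).
- kin.inverse_kinematics(position, orientation): joint angles nearest the present ones, or None.
- env.get_state(): the state.
- camera(name): name is "side" or "top"; returns (picture, depth): 400x640x3 uint8, blue, green, red; 400x640 float32, m along the optical axis (not along the pixel's ray), 0 where there is no reading.
- calibration(name): a dict with "fx", "fy", "cx", "cy" (pixels), "rvec" (rotation vector, rad) and "tvec" (3), from world to camera coordinates, as OpenCV has them. Camera axes: x right, y down, z forward; pixel columns grow to the right and rows downward; lengths in m; the calibration is good to about 2 mm. A picture is of the moment at which its call begins. calibration takes no time and is no camera call.
A pose or a line that the arm cannot do raises env.PlanningError and nothing moves.
- job.job_done(): hands the job in; it is judged then, once.
The state is a dict: "time": time; "qpos": joint angles; "joint_velocities": joint speeds; "joint_torque": joint torques, N m; "tcp_pos": TCP position; "orientation": TCP orientation; "force": force on the tool from outside, world axes, zero at the start; "torque": the same for the moment, N m; "opening": finger opening in m; "gripper_force": force on a finger pad.
Only numpy, scipy, OpenCV 4.12 (cv2) and the standard library are available. Lean on these libraries where they do the work, as an engineer would, in place of code of your own. Each camera call takes 0.05 s, during which the arm holds its last target. There are 200 camera calls.

## Working session

There is one attempt and no reset: what is moved stays moved. The work goes in short steps, each a Python script; the robot and the scene stay as the last script left them, time stands still between calls to the robot, and variables do not carry over. Pictures are saved under pics/ and viewed, at most 10 in all, crops included, and the job is handed in when it is done.

```bash
mkdir -p pics; ls
python3 - <<'E'
from cell import env,kin,camera,calibration,job
import cv2,numpy as np
for n in("top","side"):
    p,d=camera(n); cv2.imwrite(f"pics/{n}0.png",p); np.save(f"{n}0.npy",d)
    c=calibration(n); R=cv2.Rodrigues(np.array(c["rvec"],float))[0]; print(n,c,-R.T@np.array(c["tvec"]))
s=env.get_state();print(s["time"],s["tcp_pos"],s["orientation"],s["force"])
E
```

```text
pics
top {'fx': 370.80167625005697, 'fy': 370.80167625005697, 'cx': 322.0036655653839, 'cy': 194.02598788123797, 'rvec': array([ 2.1286285 , -2.14474611,  0.15351404]), 'tvec': array([0.00887183, 0.56690064, 0.93435099])} [ 0.4171607  -0.00488797  1.01015835]
side {'fx': 449.5202802755773, 'fy': 449.5202802755773, 'cx': 318.82345904407975, 'cy': 196.82558480600068, 'rvec': array([ 2.38426685, -0.25607361,  0.10301132]), 'tvec': array([-0.56469747,  0.15946908,  1.14403005])} [ 0.40929319 -0.76425703  0.94947809]
0.1 [0.26815608 0.61901019 0.30305224] [-8.80790915e-05  2.02952384e-01  9.79188270e-01 -8.08956980e-04] [-0.07559864  0.32282414 -0.78284568]
```

View pics/top0.png

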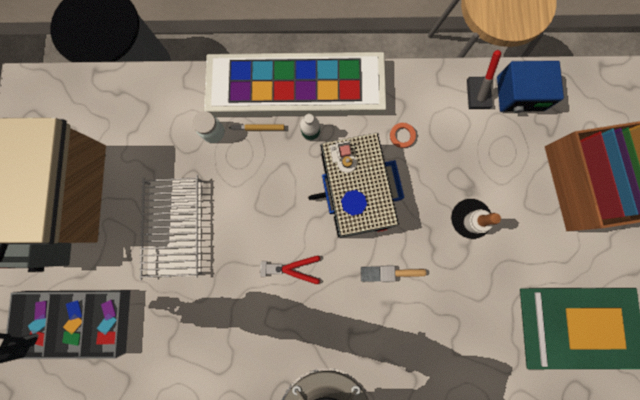

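View pics/side0.png

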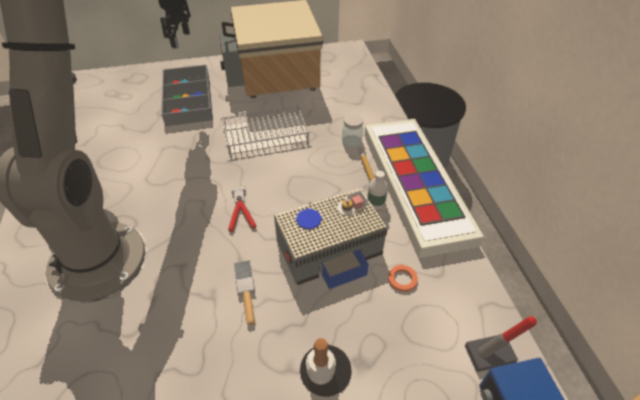

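The top view shows the grinder at (362,185), with the tray's handle at left (317,196) and its tail at right (398,183). The mallet is on its pad at (475,218) and the rack is at (180,228). World x runs up the picture and y runs left.

```bash
cat > h.py <<'E'
from cell import env,kin,camera,calibration,job
import cv2,numpy as np
def cal(n):
    c=calibration(n); R=cv2.Rodrigues(np.array(c["rvec"],float))[0]; return c,R,np.array(c["tvec"],float)
def cloud(n,d):
    c,R,t=cal(n); v,u=np.mgrid[:400,:640]
    P=np.stack([(u-c["cx"])/c["fx"]*d,(v-c["cy"])/c["fy"]*d,d],-1)
    W=(P-t)@R; W[d<=0]=np.nan; return W
def ray(n,uv,z):
    c,R,t=cal(n); o=-R.T@t; w=R.T@np.array([(uv[0]-c["cx"])/c["fx"],(uv[1]-c["cy"])/c["fy"],1]); return o+w*(z-o[2])/w[2]
def rect(P):
    return cv2.minAreaRect(P[:,:2].astype(np.float32)*1000)
E
python3 - <<'E'
from h import *
W={n:cloud(n,np.load(n+"0.npy")) for n in("top","side")}
I={n:cv2.imread(f"pics/{n}0.png") for n in W}
def sel(n,x0,x1,y0,y1,z0,z1):
    w=W[n]; m=(w[...,0]>x0)&(w[...,0]<x1)&(w[...,1]>y0)&(w[...,1]<y1)&(w[...,2]>z0)&(w[...,2]<z1); return m
w=W["top"]
for n,uv in dict(grid=(362,185),tail=(396,180),handle=(314,196),mallet=(488,219),pad=(462,205),rack=(180,228),bench=(430,200)).items(): print(n,w[uv[1],uv[0]].round(3))
for n in W:
    w=W[n]
    print(n)
    g=w[sel(n,.3,.8,-.25,.15,.098,.118)]; print("grinder",len(g),rect(g),np.median(g[:,2]))
    m=sel(n,.25,.7,.25,.55,.03,.05).astype(np.uint8); m=cv2.morphologyEx(m,cv2.MORPH_OPEN,np.ones((2,2)))>0
    g=w[m]; print("rack",len(g),rect(g),g.mean(0))
    g=w[sel(n,.3,.5,-.55,-.3,.115,.15)]; print("mallet",len(g),g.mean(0),g.max(0),g.min(0))
    hsv=cv2.cvtColor(I[n],cv2.COLOR_BGR2HSV)
    b=cv2.inRange(hsv,(105,80,30),(130,255,255))>0
    m=b&sel(n,.3,.8,-.25,.15,.035,.06); g=w[m]; print("tail",len(g),rect(g) if len(g)>3 else 0,np.ptp(g,axis=0))
    m=(I[n].max(2)<45)&sel(n,.28,.52,-.55,-.25,-.01,.012); m=cv2.morphologyEx(m.astype(np.uint8),cv2.MORPH_OPEN,np.ones((3,3)))>0
    g=w[m]; print("pad",len(g),cv2.minEnclosingCircle(g[:,:2].astype(np.float32)),g.mean(0))
# foil, bottle heights near path
E
```

```text
grid [ 0.578 -0.095  0.11 ]
tail [ 0.607 -0.196  0.02 ]
handle [0.561 0.026 0.048]
mallet [ 0.491 -0.389  0.129]
pad [ 0.539 -0.375  0.006]
rack [0.483 0.391 0.005]
bench [ 0.554 -0.29   0.002]
top
grinder 5403 ((621.8289794921875, -77.12684631347656), (329.2886657714844, 169.76309204101562), 15.934722900390625) 0.10753752451510927
rack 1539 ((408.92431640625, 395.62530517578125), (172.8947296142578, 407.39923095703125), 54.66121292114258) [nan nan nan]
mallet 132 [ 0.48911922 -0.39812255  0.13589808] [ 0.49996376 -0.38866078  0.14483404] [ 0.47814421 -0.41559488  0.11520651]
tail 218 ((586.2601928710938, -101.34034729003906), (104.54388427734375, 200.8443145751953), 10.84731674194336) [0.13690925 0.21187581 0.01791812]
pad 305 ((0.4866848587989807, -0.382451593875885), 0.047040313482284546) [ 0.48443675 -0.37182113  0.0049359 ]
side
grinder 4489 ((623.7178955078125, -76.63639831542969), (331.4463195800781, 170.05953979492188), 16.406578063964844) 0.10827263898025728
rack 467 ((412.85858154296875, 402.95166015625), (184.73699951171875, 398.5106506347656), 59.821964263916016) [nan nan nan]
mallet 182 [ 0.48986141 -0.40539591  0.13564771] [ 0.49995005 -0.38867657  0.14364494] [ 0.4787606  -0.41521858  0.11522439]
tail 218 ((601.0814208984375, -177.23486328125), (104.15164947509766, 53.07416534423828), 14.066667556762695) [0.10411009 0.07005867 0.01670224]
pad 0 ((0.0, 0.0), 0.0) [nan nan nan]<stdin>:19: RuntimeWarning: Mean of empty slice.
  ret = um.true_divide(
```

```bash
python3 - <<'E' 2>/dev/null
from h import *
W={n:cloud(n,np.load(n+"0.npy")) for n in("top","side")}
I={n:cv2.imread(f"pics/{n}0.png") for n in W}
def comp(m,k):
    m=cv2.morphologyEx(m.astype(np.uint8),cv2.MORPH_CLOSE,np.ones((k,k)))
    n,l,s,c=cv2.connectedComponentsWithStats(m); i=1+np.argmax(s[1:,4]); return l==i
for n in W:
    w=W[n]; X,Y,Z=np.moveaxis(np.nan_to_num(w,nan=9),-1,0)
    m0=(X>.42)&(X<.74)&(Y>-.2)&(Y<.05)&(abs(Z-.109)<.006); m=comp(m0,3)&m0
    m=cv2.erode(m.astype(np.uint8),np.ones((2,2)))>0
    print(n,"grinder",rect(w[m]))
    m0=(X>.3)&(X<.66)&(Y>.28)&(Y<.5)&(abs(Z-.04)<.009); m=comp(m0,7)&m0; g=w[m]; print("rack",len(g),rect(g),g.mean(0))
    hsv=cv2.cvtColor(I[n],cv2.COLOR_BGR2HSV); b=cv2.inRange(hsv,(100,60,20),(130,255,255))>0
    m=b&(Y<-.16)&(Y>-.25)&(X>.45)&(X<.72)&(abs(Z-.046)<.006); g=w[m]; print("tail",len(g),rect(g))
    cn=cv2.boxPoints(rect(g)); print(cn.round(0).tolist())
    m=(Y>-.5)&(Y<-.33)&(X>.42)&(X<.55)&(abs(Z-.141)<.005); print("mallet top",w[m].mean(0),np.ptp(w[m],axis=0))
    m=(Y>-.5)&(Y<-.3)&(X>.38)&(X<.58)&(Z>.05)&(Z<.071); g=w[m];print("head",len(g),cv2.minEnclosingCircle(g[:,:2].astype(np.float32)))
    m=comp((I[n].max(2)<60)&(Z<.02)&(X>.4)&(X<.6)&(Y>-.48)&(Y<-.3),3); c=max(cv2.findContours(m.astype(np.uint8),0,1)[0],key=cv2.contourArea)
    P=np.array([ray(n,p[0],.004) for p in c]); print("pad",cv2.minEnclosingCircle(P[:,:2].astype(np.float32)))
    for nm,(x0,x1,y0,y1) in dict(foil=(.66,.78,-.26,-.12),bottle=(.68,.8,0,.12)).items():
        m=(X>x0)&(X<x1)&(Y>y0)&(Y<y1)&(Z>.01)&(Z<.2)&~((abs(Z-.109)<.03)&(nm=='foil')); g=w[m]; print(nm,rect(g),g[:,2].max())
E
```

```text
top grinder ((581.2757568359375, -89.88860321044922), (234.2610626220703, 141.47531127929688), 10.675178527832031)
rack 1751 ((484.7757568359375, 407.29510498046875), (268.6773376464844, 153.1874237060547), 2.490147590637207) [0.48278905 0.40578456 0.03841798]
tail 105 ((602.417724609375, -186.62466430664062), (104.36730194091797, 28.643163681030273), 9.729723930358887)
[[549.0, -181.0], [553.0, -210.0], [656.0, -192.0], [651.0, -164.0]]
mallet top [ 0.49090331 -0.40106159  0.14028531] [0.02388609 0.0253258  0.00852626]
head 278 ((0.4910743534564972, -0.40291810035705566), 0.03026716411113739)
pad ((0.5031865835189819, -0.3988167643547058), 0.05410981550812721)
foil ((736.7066040039062, -221.71356201171875), (67.19419860839844, 70.88282775878906), 85.62386322021484) 0.018050787601176038
bottle ((740.1339721679688, 60.07075881958008), (119.2120132446289, 119.81792449951172), 89.84856414794922) 0.1191753936561156
side grinder ((584.1931762695312, -89.19371032714844), (235.4600830078125, 141.3624267578125), 10.702279090881348)
rack 810 ((484.27239990234375, 409.52691650390625), (268.0701599121094, 157.9587860107422), 2.363821506500244) [0.4827295  0.40386211 0.03938334]
tail 168 ((602.6758422851562, -185.86825561523438), (106.25538635253906, 42.00719451904297), 3.4228837490081787)
[[548.0, -168.0], [551.0, -210.0], [657.0, -204.0], [654.0, -162.0]]
mallet top [ 0.49249457 -0.40252844  0.1399975 ] [0.0244819  0.0254617  0.00760611]
head 445 ((0.49214088916778564, -0.40212753415107727), 0.030219336971640587)
pad ((0.492427796125412, -0.4314899444580078), 0.0325765497982502)
foil ((722.5372924804688, -190.7542724609375), (71.32678985595703, 138.38720703125), 26.340715408325195) 0.07812259410492113
bottle ((742.10009765625, 59.30839920043945), (115.83704376220703, 118.12598419189453), 0.06457023322582245) 0.11792331849497491
```

```bash
cat >> h.py <<'E'
G=np.array([.5825,-.0895]); YG=np.radians(10.7)
def q(phi): # tool down, tool y along world heading phi (deg)
    a=np.radians(phi+90)/2; return np.array([0,np.cos(a),np.sin(a),0])
def gw(x,y): # grinder frame -> world xy
    c,s=np.cos(YG),np.sin(YG); return G+[c*x-s*y,s*x+c*y]
def gi(p):
    c,s=np.cos(YG),np.sin(YG); d=np.asarray(p)[:2]-G; return np.array([c*d[0]+s*d[1],-s*d[0]+c*d[1]])
def P(xy,z): return [xy[0],xy[1],z]
E
cat > t.py <<'E'
from h import *
T=.156   # tcp height while tapping
def goto(x,y,v=.15): env.movel(P(gw(x,y),T),v)
def push(x,y,f,v=.02):
    h=env.movel(P(gw(x,y),T),v,stop_force=f); s=env.get_state()
    return h,gi(s["tcp_pos"])[1],np.array(s["force"]).round(1),s["time"]
E
python3 - <<'E'
from h import *
for n,(p,f) in dict(m=((.4915,-.402,.25),100.7),m2=((.4915,-.402,.25),-79.3),h=(P(gw(0,140),.084),10.7) if 0 else (P(gw(0,.14),.084),10.7),h2=(P(gw(0,.14),.084),-169.3),hend=(P(gw(0,.33),.084),10.7),hend2=(P(gw(0,.33),.084),-169.3),b=(P(gw(0,.185),.07),100.7),b2=(P(gw(0,.185),.07),-79.3),r=((.4845,.408,.12),2.4),r2=((.4845,.408,.12),182.4)).items():
    s=kin.inverse_kinematics(list(p),q(f)); print(n,None if s is None else np.round(s,2))
env.reach([.4915,-.402,.24],q(100.7)); print(env.get_state()["time"],env.get_state()["qpos"])
env.movel([.4915,-.402,.150],.12)
env.grip(.02,100); s=env.get_state(); print(s["opening"],s["gripper_force"],s["force"],s["time"])
env.movel([.4915,-.402,.20],.12); s=env.get_state(); print(s["opening"],s["force"],s["time"])
p,d=camera("side"); cv2.imwrite("pics/side1.png",p[200:400,150:500])
E
```

```text
m [ 0.02  0.59  0.81  1.75 -0.49  1.02  2.78]
m2 [-0.11  0.71  1.06  1.75 -0.69  1.1  -0.2 ]
h [-0.48  0.62  0.37  2.   -0.4   0.58  0.35]
h2 [-0.01  0.6  -0.24  1.97  0.24  0.6   2.92]
hend [-0.74  0.62  0.28  1.97 -0.29  0.59 -0.08]
hend2 [-0.29  0.63 -0.32  1.94  0.32  0.63  2.52]
b [-0.32  0.61  0.05  2.   -0.06  0.53  1.53]
b2 [-0.64  0.67  0.47  2.02 -0.54  0.58 -1.18]
r [-0.97  0.64  0.24  1.8  -0.22  0.73 -0.57]
r2 [-0.55  0.65 -0.34  1.77  0.29  0.77  2.14]
3.7417 [ 0.02806546  0.59880761  0.80564103  1.75557773 -0.50262791  1.00585482
  2.78345388]
0.023972794719028575 97.62901782989502 [-1.55289427  2.70884727  6.15847377] 5.2333
0.023873273286752116 [ 0.61609881  0.35107824 -4.81835531] 5.8
```

Run:
```python
from t import *
env.movel(P(gw(-.042,-.170),.20),.2)
goto(-.042,-.165)
print(push(-.042,-.125,5,.02))
```

```text
(True, np.float64(-0.1421178983525818), array([-0.3, -3.1, -1.9]), 8.4417)
```

View pics/side1.png

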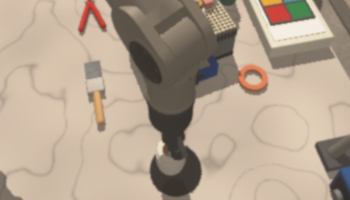

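The crop shows the mallet held upright above its pad, with the foil ring well clear at about (253,78). The wall touch at grinder y = -0.142 puts the tray origin near -12 mm.

```bash
cat >> t.py <<'E'
def walk(n,side,c,lead,f,v):
    """c = contact TCP y for each side; push each side in turn to lead the other"""
    for _ in range(n):
        x=.042*side
        s=np.array(env.get_state()["tcp_pos"]); cur=gi(s)
        back=min(c.values())-.007
        goto(cur[0],min(back,cur[1]-.005)); goto(x,back)
        r=push(x,c[-side]+lead,f,v); c[side]=max(c[side],r[1])
        print(side,r[0],round(r[1],4),r[2],round(r[3],2),flush=True)
        if sum(c.values())/2>-.120: break
        side=-side
    cur=gi(env.get_state()["tcp_pos"]); goto(cur[0],cur[1]-.01)
    print(c)
E
python3 - <<'E'
from t import *
walk(3,-1,{-1:-.1421,1:-.1421},.003,24,.015)
E
```

```text
-1 False -0.1415 [ 1.  -6.6 -6.9] 9.76
1 False -0.1412 [ 2.3 -6.8 -6.4] 11.57
-1 False -0.1412 [ 2.7 -8.4 -8.6] 13.38
{-1: np.float64(-0.14117635139835016), 1: np.float64(-0.1411533379037915)}
```

```bash
sed -i 's/c\[-side\]+lead,f,v/c[side]+lead,f,v/' t.py
python3 - <<'E'
from t import *
walk(3,-1,{-1:-.142,1:-.142},.014,25,.025)
E
```

```text
-1 False -0.1365 [  0.2 -20.7  -9.5] 15.12
1 False -0.1357 [  6.2 -16.4  -8.1] 17.12
-1 False -0.132 [  1.5 -22.9  -8.2] 19.07
{-1: np.float64(-0.13201852493178892), 1: np.float64(-0.135719173142914)}
```

Run:
```python
from t import *
walk(5,1,{-1:-.132,1:-.1357},.015,25,.03)
p,d=camera("top"); cv2.imwrite("pics/top2.png",cv2.resize(p[110:260,270:470],None,fx=3,fy=3)); np.save("top2.npy",d)
```

```text
1 False -0.1296 [ 10.  -19.4 -10.6] 21.22
-1 False -0.1266 [  0.7 -22.3  -6.3] 23.09
1 False -0.1237 [ 10.2 -19.4 -10.7] 24.98
-1 False -0.1128 [-1.2 -4.7 -0.9] 26.86
{-1: np.float64(-0.11275889742024929), 1: np.float64(-0.12367655989008)}
```

View pics/top2.png

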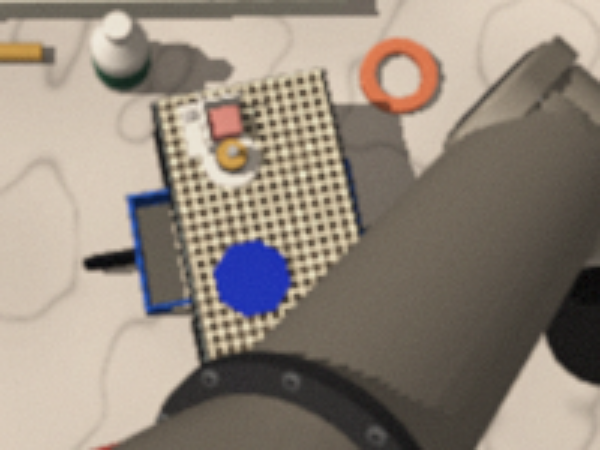

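The tray's front wall now sticks out about 40 mm at left (crop x from 130 to 200), with the handle at (110,260). The last push met only 5 N, so it looks loose. I'll check its position in numbers.

```bash
cat >> h.py <<'E'
def front(d,img):
    """blue front rim of tray and black handle, grinder frame, from top view"""
    w=cloud("top",d); hsv=cv2.cvtColor(img,cv2.COLOR_BGR2HSV)
    b=cv2.inRange(hsv,(100,60,20),(130,255,255))>0
    c,s=np.cos(YG),np.sin(YG); D=w[...,:2]-G
    gx=c*D[...,0]+s*D[...,1]; gy=-s*D[...,0]+c*D[...,1]; z=w[...,2]
    return gx,gy,z,b
E
python3 - <<'E'
from h import *
img=np.zeros((400,640,3),np.uint8); cr=cv2.resize(cv2.imread("pics/top2.png"),(200,150),interpolation=cv2.INTER_AREA); img[110:260,270:470]=cr
gx,gy,z,b=front(np.load("top2.npy"),img)
m=b&(gy>.08)&(gy<.2)&(abs(gx)<.08)&(abs(z-.047)<.007); g=np.stack([gx[m],gy[m]],1); r=rect(g); print(len(g),r,cv2.boxPoints(r).round(0).tolist())
k=(gy>.12)&(gy<.25)&(abs(gx)<.06)&(abs(z-.042)<.012)&~b; g=np.stack([gx[k],gy[k],z[k]],1); print("handle",len(g),g.min(0),g.max(0),np.median(g,0))
m=b&(gy<-.08)&(gy>-.2)&(abs(gx)<.08)&(abs(z-.047)<.007); print("tail",gx[m].min(),gy[m].min())
E
```

```text
123 ((5.059917449951172, 98.73184967041016), (36.606910705566406, 105.52213287353516), 89.7464599609375) [[-48.0, 81.0], [58.0, 80.0], [58.0, 117.0], [-48.0, 117.0]]
handle 57 [5.78866074e-05 1.21226107e-01 3.00409276e-02] [0.00962283 0.16052086 0.04890636] [0.00473454 0.14084002 0.04504567]
tail -0.01482639062101321 -0.08576743891680186
```

Run:
```python
from h import *
p=np.array(env.get_state()["tcp_pos"]); env.movel([p[0],p[1]-.02,.185],.2)
env.movel([.498,-.401,.165],.2); h=env.movel([.498,-.401,.147],.03,stop_force=6); print(h,env.get_state()["tcp_pos"])
env.grip(.06); env.movel([.498,-.401,.235],.15); env.dwell(.1)
p,d=camera("side"); cv2.imwrite("pics/side3.png",p[280:400,240:440]); np.save("side3.npy",d)
print(env.get_state()["time"])
w=cloud("side",d); X,Y,Z=np.moveaxis(np.nan_to_num(w,nan=9),-1,0)
m=(Y>-.5)&(Y<-.33)&(X>.42)&(X<.58)&(abs(Z-.141)<.005); print(w[m].mean(0),m.sum())
m=(Y>-.5)&(Y<-.3)&(X>.38)&(X<.58)&(Z>.05)&(Z<.071); print(m.sum(),cv2.minEnclosingCircle(w[m][:,:2].astype(np.float32)))
```

```text
True [ 0.49823029 -0.40050012  0.15042049]
30.3417
[ 0.49356466 -0.40113982  0.14011629] 64
422 ((0.49869441986083984, -0.4015963077545166), 0.02989776059985161)
```

View pics/side3.png

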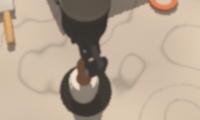

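The mallet stands upright on the pad at (80,85) in the crop, and measured at (0.498, -0.401). Next is the handle pull.

Run:
```python
from h import *
env.movel([.498,-.401,.29],.25)
h=gw(.0045,.152)
env.reach(P(h,.24),q(10.7)); env.movel(P(h,.14),.2); env.movel(P(h,.087),.08,stop_force=8)
env.grip(.0,60); s=env.get_state(); print(s["tcp_pos"],s["opening"],s["time"],gi(s["tcp_pos"]))
e=gw(.0045,.152+.178); env.movel(P(e,.087),.12); s=env.get_state(); print(s["opening"],s["force"],gi(s["tcp_pos"]))
env.grip(.05); env.movel(P(e,.20),.2)
env.movel(P(e+[-.1,.05],.28),.25)
p,d=camera("top"); cv2.imwrite("pics/top4.png",p); np.save("top4.npy",d)
p2,d2=camera("side"); cv2.imwrite("pics/side4.png",p2); np.save("side4.npy",d2)
print(env.get_state()["time"])
gx,gy,z,b=front(d,p)
m=b&(gy>.08)&(gy<.32)&(abs(gx)<.08)&(abs(z-.047)<.007); g=np.stack([gx[m],gy[m]],1); r=rect(g); print(len(g),r,cv2.boxPoints(r).round(0).tolist())
w=cloud("side",d2); hsv=cv2.cvtColor(p2,cv2.COLOR_BGR2HSV); b=cv2.inRange(hsv,(100,60,20),(130,255,255))>0
gs=w[b&(abs(w[...,2]-.047)<.007)&(abs(w[...,1]-.09)<.13)&(abs(w[...,0]-.55)<.1)]; r=rect(gs); print("side",len(gs),r,gi(np.array(r[0])/1000))
```

```text
[0.55897709 0.06077873 0.08741926] 0.008240617238300591 34.45 [0.00478783 0.15203323]
0.008105761794041226 [-0.16415461 -3.79236238  6.01780456] [0.00452959 0.3297223 ]
38.075
588 ((2.7354469299316406, 193.1031951904297), (204.54180908203125, 106.43388366699219), 89.50662994384766) [[-51.0, 91.0], [55.0, 90.0], [57.0, 295.0], [-50.0, 296.0]]
side 363 ((545.9901123046875, 116.73272705078125), (103.04447937011719, 169.02297973632812), 10.513555526733398) [0.00241545 0.20942558]
```

View pics/top4.png

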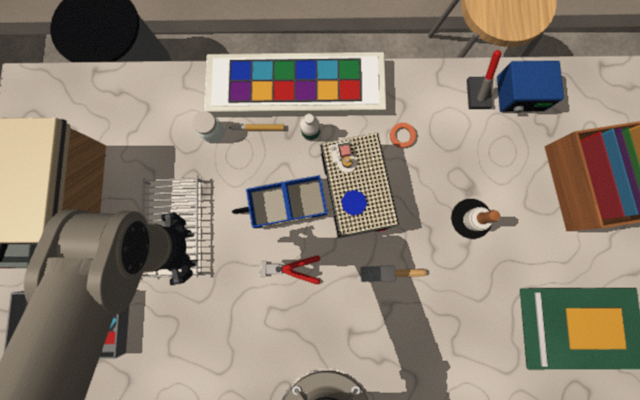

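The tray lies free on the bench: its rim spans (247,185) to (328,220), clear of the grinder. Its origin is at grinder y = 0.193 and its yaw is about 10.4°. Next I take it by the baffle and put it on the rack.

Run:
```python
from h import *
b=gw(.003,.193); print(b)
env.grip(.05)
env.reach(P(b,.20),q(100.5)); env.movel(P(b,.12),.15); print(env.movel(P(b,.084),.06,stop_force=8))
env.grip(.0,90); s=env.get_state(); print(s["tcp_pos"],s["opening"],s["time"])
env.movel(P(b,.184),.12); s=env.get_state(); print(s["opening"],s["force"],s["torque"])
env.movel([.525,.25,.184],.15)
env.movel([.4845,.408,.184],.1,rot=q(182.4))
env.movel([.4845,.408,.140],.1); print(env.movel([.4845,.408,.122],.03,stop_force=6),env.get_state()["tcp_pos"])
p,d=camera("side"); cv2.imwrite("pics/side5.png",p[80:240,180:360]); print(env.get_state()["time"])
```

```text
[0.54961418 0.10070127]
False
[0.54980451 0.10079252 0.08444649] 0.010869714274047024 41.6417
0.010661225764576728 [ 0.1464405  -0.19540762 -3.28303833] [-0.03877288 -0.04466313  0.02905731]
True [0.48447502 0.40805668 0.12447814]
46.7333
```

View pics/side5.png

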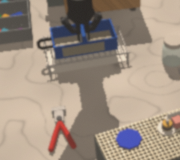

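The tray is down on the rack, at crop (85,38), with contact at z = 0.1245 as expected. I'll release it, back off and check.

Run:
```python
from h import *
env.grip(.04); env.movel([.4845,.408,.26],.15); env.movel([.40,.55,.30],.25); env.dwell(.2)
p,d=camera("top"); cv2.imwrite("pics/top6.png",p); p2,d2=camera("side")
for n,pp,dd in(("top",p,d),("side",p2,d2)):
    w=cloud(n,dd); b=cv2.inRange(cv2.cvtColor(pp,cv2.COLOR_BGR2HSV),(100,60,20),(130,255,255))>0
    g=w[b&(abs(w[...,2]-.087)<.008)&(abs(w[...,1]-.408)<.12)&(abs(w[...,0]-.485)<.18)]; print(n,len(g),rect(g),g[:,2].mean())
print(env.get_state()["time"])
```

```text
top 756 ((482.9386291503906, 404.7012939453125), (201.77908325195312, 106.74507141113281), 2.456799268722534) 0.08636619266470817
side 394 ((484.014892578125, 407.3497314453125), (200.17501831054688, 110.84870910644531), 2.2836174964904785) 0.08565449996216064
49.3167
```

View pics/top6.png

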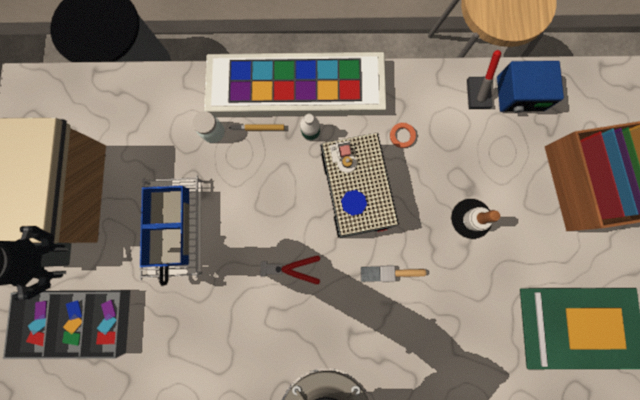

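The tray lies on the rack, its rim spanning columns 141–188 and rows 185–270. The rack's slats show only on its right, so I'll overlay the measured rack outline on the first and latest pictures to check the centring.

Run:
```python
from h import *
def box(cx,cy,a,l,w,z):
    t=np.radians(a); R=np.array([[np.cos(t),-np.sin(t)],[np.sin(t),np.cos(t)]])
    return np.c_[(np.array([[l,w],[l,-w],[-l,-w],[-l,w]])/2)@R.T+[cx,cy],[z]*4]
out=[]
for f in("top0","top6"):
    I=cv2.resize(cv2.imread(f"pics/{f}.png")[165:290,125:230],None,fx=3.8,fy=3.8,interpolation=cv2.INTER_CUBIC)
    c,R,t=cal("top"); K=np.array([[c["fx"],0,c["cx"]],[0,c["fy"],c["cy"]],[0,0,1]])
    for B,col in((box(.4845,.408,2.4,.27,.15,.04),(0,0,255)),(box(.4835,.406,2.4,.2,.104,.088),(0,255,0))):
        uv=cv2.projectPoints(B,np.array(c["rvec"]),t,K,None)[0].reshape(-1,2); print(uv.round(0).tolist())
        cv2.polylines(I,[((uv-[125,165])*3.8).astype(np.int32)],True,col,1)
    out.append(I)
cv2.imwrite("pics/ov.png",np.hstack(out))
w=cloud("top",np.load("top0.npy")); Z=w[228,130:222]; print([tuple(v) for v in np.c_[Z[:,1],Z[:,2]].round(3)[::2]])
```

```text
[[141.0, 178.0], [197.0, 175.0], [197.0, 278.0], [139.0, 281.0]]
[[141.0, 187.0], [182.0, 185.0], [182.0, 265.0], [139.0, 267.0]]
[[141.0, 178.0], [197.0, 175.0], [197.0, 278.0], [139.0, 281.0]]
[[141.0, 187.0], [182.0, 185.0], [182.0, 265.0], [139.0, 267.0]]
[(np.float64(0.531), np.float64(-0.002)), (np.float64(0.527), np.float64(-0.003)), (np.float64(0.52), np.float64(-0.002)), (np.float64(0.513), np.float64(0.001)), (np.float64(0.509), np.float64(-0.001)), (np.float64(0.504), np.float64(-0.003)), (np.float64(0.479), np.float64(0.038)), (np.float64(0.473), np.float64(0.038)), (np.float64(0.467), np.float64(0.039)), (np.float64(0.462), np.float64(0.04)), (np.float64(0.456), np.float64(0.041)), (np.float64(0.453), np.float64(0.037)), (np.float64(0.447), np.float64(0.038)), (np.float64(0.441), np.float64(0.038)), (np.float64(0.454), np.float64(-0.0)), (np.float64(0.447), np.float64(0.003)), (np.float64(0.442), np.float64(0.002)), (np.float64(0.435), np.float64(0.006)), (np.float64(0.43), np.float64(0.003)), (np.float64(0.424), np.float64(0.005)), (np.float64(0.419), np.float64(0.003))
[... 293 characters left out ...]
(0.376), np.float64(0.003)), (np.float64(0.371), np.float64(0.002)), (np.float64(0.365), np.float64(0.003)), (np.float64(0.36), np.float64(0.002)), (np.float64(0.353), np.float64(0.005)), (np.float64(0.337), np.float64(0.037)), (np.float64(0.333), np.float64(0.033)), (np.float64(0.337), np.float64(0.004)), (np.float64(0.333), np.float64(0.001)), (np.float64(0.327), np.float64(0.0)), (np.float64(0.322), np.float64(-0.0)), (np.float64(0.317), np.float64(-0.002)), (np.float64(0.31), np.float64(0.003)), (np.float64(0.305), np.float64(0.001)), (np.float64(0.3), np.float64(0.0)), (np.float64(0.295), np.float64(-0.0)), (np.float64(0.29), np.float64(-0.001)), (np.float64(0.284), np.float64(-0.002))]
```

View pics/ov.png

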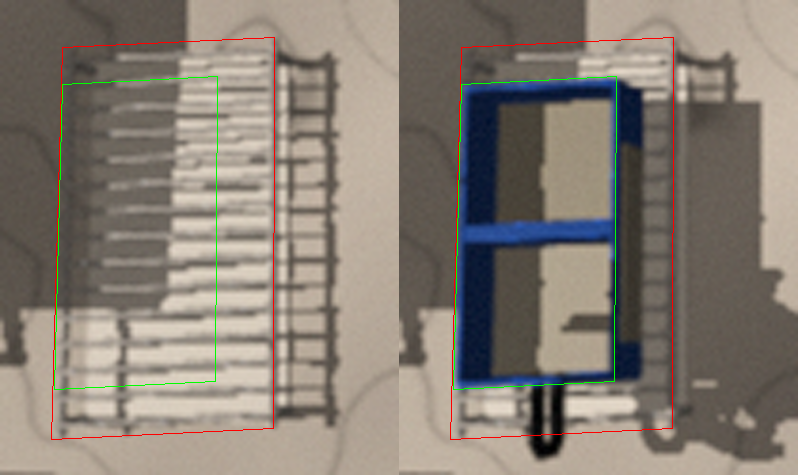

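The red rack outline matches the slats to within a few mm, and the green tray outline is centred and parallel inside it. I'm handing in.

```bash
python3 -c "
from cell import job; print(job.job_done())"
```

```text
the job is handed in; nothing more can be done
None
```

The job is handed in at about 50 s of the 72 s allowed, with no verdict returned: I tapped the tray loose near and far in turn, stood the mallet back on its pad, and set the tray by its baffle level on the rack, within about 5 mm of centre by camera and parallel to it.

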